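# Pack away the setting block and set the caddy clamp

### The arm

A 7-joint arm with a two-finger parallel gripper is mounted at the origin on the work surface. World frame = base frame: x ahead of the robot, y to its left, z up, the work surface at z = 0. Lengths are in m, angles in rad, forces in N, time in s.
With the tool pointing down it reaches from about 0.425 to 0.975 m from the base axis. Payload 16.7 kg.
Tool frame: the origin (TCP) lies midway between the tips of the shut fingers; the grasp point (between the pads) lies 19 mm behind it (ctrl.grip_point_offset is the distance from the TCP to the grasp point, in m); z points along the fingers, y is the line along which they close (so a half turn about z gives the same grasp; the last joint's range is limited). The gripper opens to 85 mm and grips with 20 to 120 N. Pads are 22 mm wide; open, the fingers measure 114 mm over their backs; the gripper's body (76 mm by 85 mm) begins 54 mm behind the grasp point. The pads swing forward as they close: fully open they stand 13 mm farther back than shut.
Start: joints at [1.167, 0.426, 0.074, 1.606, -0.034, 1.111, -0.067], TCP at [0.169, -0.653, 0.204] pointing down, gripper open.
Joint ranges: [-2.85, 2.85], [-0.5, 2.14], [-1.23, 1.37], [0.21, 2.46], [-1.02, 4.16], [0.16, 2.05], [-2.73, 2.73]. Speed limits (rad/s): [1.89, 1.89, 2.39, 2.39, 3.01, 3.01, 3.01].

### API

Orientations are given as a unit quaternion [w, x, y, z].
In Python, from rig import ctrl gives the robot as it stands. The module is installed in compiled form; this text tells all that it offers.
- The arm moves only by the tool play_rows, never from a script. Its argument "steps" is a list of rows, each a list of 3 entries, a list of its own where there are three numbers: the turn, a rotation vector about the tool's x, y, z in units of 6 degrees (1.0 is 6 degrees), then the shift along the tool's x, y, z in units of 25 mm (1.0 is 25 mm), then the opening, from 0 (shut) to 1 (fully open). A call has 1 to 8 rows; each row is the pose to reach, as a shift and turn from the pose commanded when the call began, along the tool's axes at that moment; what a row does not reach only later rows make up. A row lasts 1/12 s, in which the tool goes at most 41.7 mm and 7.16 degrees, less where a joint would pass 70% of its speed; a pose out of reach is approached as far as the arm can. A call with a gripper value outside its range is refused whole. The fingers move at their own pace and stop on an object; "grip_force" is the grip in N (left out, the last holds). Time passes only in rows, so rows that repeat a pose let the fingers close. It gives the time, the measured TCP pose, the force, the opening and the grip force at its end, in the units of the state.
- ctrl.sense(): the state, without advancing time (a new reading comes with each control period).
- ctrl.camera(name): name is "scene" or "top"; returns a dict with "frame" (384x512x3 uint8, red, green, blue), "fx", "fy", "cx", "cy" (pixels), "extrinsics" (4x4, takes a point from camera to world coordinates). Camera axes: x right, y down, z forward; pixel columns grow to the right and rows downward; lengths in m; the calibration is good to about 2 mm. A picture is of the moment at which its call begins. There is no depth.
- ctrl.sign_off(): hands the job in; it is judged then, once.
Trained networks look in a picture, given as the dict that the camera call returned (one of the last four; its "shot" number tells which), for a name from the list of things; names that differ only in an ending like _2 or _b are one class to them, and where a whole thing is asked for, a point or a joint stands for the part that bears it (a point fixed in the world has none). Each returns a list of dicts, best first, with "confidence" (0 to 1); they miss things now and then, are a little off and sometimes report something else, mostly with a low value. They report only what shows in the picture. A call takes as long as a camera call.
- ctrl.outline_of(target, picture): "mask" (384x512 bool, what is visible of it) and "bbox" ([left, top, width, height] as shares, 0 to 1, of the picture: columns of its width, rows of its height, round what is visible of it).
- ctrl.spot_point(target, picture): "point" ([row, column] as shares, 0 to 1, of the picture: columns of its width, rows of its height: a listed point, or the origin of a listed thing).
The state is a dict: "time": time; "q": joint angles; "joint_vel": joint speeds; "joint_torque": joint torques, N m; "position": TCP position; "tool_rot": TCP orientation; "force": force on the tool from outside, world axes, zero at the start; "moment": the same for the moment, N m; "gripper_width": finger opening in m; "grip_force": force on a finger pad.
Only numpy, scipy, OpenCV 4.12 (cv2) and the standard library are available. Lean on these libraries where they do the work, as an engineer would, in place of code of your own. Each camera call takes 0.05 s, during which the arm holds its last target. There are 200 camera calls.

### The job

Put the loose oblong setting block back, upright and fully home, in the oblong pocket of the caddy that fits it, and let go of it. Then turn the caddy's winged thumbscrew clockwise until it seats, back it off a quarter turn so that the blocks are held without being pinched, and finish there still gripping the thumbscrew: do not let go of it at the end. Leave the round block, the square block, the tiles and the bottle where they are.

Things in the scene. Friction and masses are not known exactly. Their poses are not given: they have to be found in the camera images.
- block_center (a point): Centre of the loose oblong setting block, a plain aluminium bar standing upright on the table: 26 mm (its x) by 50 mm (its y) by 76 mm tall (its z, up); this point is half-way up, 38 mm above its underside. About 0.26 kg. Grip it across the 26 mm at half height or above: when home, only the lowest 16 mm is inside the pocket.
- pocket_oblong_hole0 (a point): Centre of the mouth of the oblong pocket, the oblong block's own place; z up. The pocket is 29 mm (its x, across the caddy) by 53 mm (its y, along the caddy), 16 mm deep: 1.5 mm play on each side. Its mouth is level with the module's top, 32 mm above the table. With the block home its centre is 22 mm above this point and the axes of both agree (either way round).
- caddy: Caddy fixed to the table: wooden board 92 mm (x) by 352 mm (y, its length) with three grey 78 mm square modules in a row, 82 mm apart, in any order, with an oblong, a square and a round pocket; at the +y end a black housing with the thumbscrew, 102 mm from the nearest pocket's centre. Origin under the board's centre, on the table.
- screw_grip (a point): Grip point of the winged thumbscrew: on its upright axis, 58 mm above the table. The wings are one steel bar 46 mm long (this point's x), 12 mm thick (its y), from 14 mm above to 16 mm below this point; close on the 12 mm from above. Under it: a 26 mm round collar, a 30 mm brass ring (top 22 mm below), the housing (26 mm below). Black mark on the +x wing. Seated, the wings lie across the caddy.
- screw (a joint): Angle of the thumbscrew in radians: 0 is seated (a hard stop); it grows as the screw is turned anticlockwise seen from above (loosening), up to 4.0 at a hard stop. It stays where it is left; it takes about 0.06 N m to turn and does not rise or sink noticeably. At the start it is 0.9 to 2.7.
- round_block: Bystander: round aluminium block, 40 mm diameter, 50 mm tall, standing in the round pocket of the caddy (origin at the centre of its underside). Leave it.
- square_block: Bystander: square aluminium block 52 x 52 x 34 mm tall, in use on the table (origin at the centre of its underside); the square pocket stays empty. Leave it.
- tile_stack: Bystander: stack of four tiles, 50 mm square, 42 mm tall (origin under its centre). Leave it.
- bottle: Bystander: water bottle, 64 mm diameter, 190 mm tall (origin under its centre). Leave it.

How it is judged:
By the outcome, as a careful person would: the job done as asked, in the order asked, and still so for the second after the job is handed in, while the arm keeps its last pose, push and grip.
It also fails if it takes over 58 s, if anything falls off the work surface, if the arm or the gripper's body presses on something with over 40 N, if the wrist force passes 120 N, or if a joint passes its speed limit or range.

## Working session

There is one attempt and no reset: what is moved stays moved. The work goes in short steps, Python scripts to look and compute and a tool call to move; the robot and the scene stay as the last step left them, time stands still between calls to the robot, and variables do not carry over. Pictures are saved under pics/ and viewed, at most 10 in all, crops included, and the job is handed in when it is done.

Besides the shell and the picture viewer there is one more tool, called after "Emit:" as a command line: name --argument value ..., lists and objects as JSON in quotes. play_rows: Moves the arm, as the interface text tells. Its arguments: {"type":"object","properties":{"steps":{"type":"array","items":{"type":"array"}},"grip_force":{"type":"number"}},"required":["steps"]}

```bash
mkdir -p pics
cat > h.py <<'E'
import numpy as np, cv2
from rig import ctrl
from scipy.spatial.transform import Rotation as R
def rot(q): return R.from_quat([q[1],q[2],q[3],q[0]])
def ray(p,rc):
    u=rc[1]*512; v=rc[0]*384
    d=np.array([(u-p['cx'])/p['fx'],(v-p['cy'])/p['fy'],1.]); E=np.array(p['extrinsics'])
    return E[:3,3],E[:3,:3]@d
def atz(p,rc,z):
    o,d=ray(p,rc); return o+d*(z-o[2])/d[2]
def proj(p,X):
    E=np.array(p['extrinsics']); c=E[:3,:3].T@(np.array(X)-E[:3,3]); return p['fx']*c[0]/c[2]+p['cx'],p['fy']*c[1]/c[2]+p['cy']
def tri(p1,r1,p2,r2):
    A=np.zeros((3,3));b=np.zeros(3)
    for p,r in((p1,r1),(p2,r2)):
        o,d=ray(p,r);d=d/np.linalg.norm(d);M=np.eye(3)-np.outer(d,d);A+=M;b+=M@o
    return np.linalg.solve(A,b)
E
python3 - <<'E'
from h import *
np.set_printoptions(precision=4,suppress=True)
P={n:ctrl.camera(n) for n in('scene','top')}
for n,p in P.items():
    cv2.imwrite(f'pics/{n}0.png',p['frame'][...,::-1]); print(n,p['fx'],p['cx'],p['cy'],np.array(p['extrinsics']))
Z=dict(block_center=.038,pocket_oblong_hole0=.032,caddy=0,screw_grip=.058,round_block=.016,square_block=0,tile_stack=0,bottle=0)
for k,z in Z.items():
    for n,p in P.items():
        for r in ctrl.spot_point(k,p)[:2]: print(k,n,round(r['confidence'],2),np.array(r['point'])*[384,512],atz(p,r['point'],z))
s=ctrl.sense();print(s)
E
```

```text
scene 374.89351476126933 251.93810047046028 193.28126992506975 [[ 0.8619  0.328  -0.3867  1.0203]
 [ 0.507  -0.5411  0.6709 -0.8089]
 [ 0.0108 -0.7743 -0.6327  0.8386]
 [ 0.      0.      0.      1.    ]]
top 484.386655043453 255.23921618535138 186.41305775850145 [[-0.0136 -0.9845  0.1749  0.2858]
 [-0.9998  0.0156  0.01    0.0117]
 [-0.0125 -0.1747 -0.9845  1.3951]
 [ 0.      0.      0.      1.    ]]
block_center scene 0.59 [162.3168 261.3248] [0.4679 0.2169 0.038 ]
block_center top 0.74 [213.6192 182.016 ] [0.4521 0.2332 0.038 ]
pocket_oblong_hole0 scene 0.97 [238.8864 240.5888] [ 0.6067 -0.1548  0.032 ]
pocket_oblong_hole0 top 0.97 [155.7888 316.7232] [ 0.6148 -0.1532  0.032 ]
caddy scene 0.71 [238.3872 243.0976] [ 0.5958 -0.123   0.    ]
caddy top 0.63 [163.2   304.384] [ 0.6008 -0.12    0.    ]
screw_grip scene 0.62 [197.184  254.9248] [0.5617 0.0066 0.058 ]
screw_grip scene 0.57 [238.1184 242.4832] [ 0.6231 -0.1705  0.058 ]
screw_grip top 0.4 [173.9904 260.4032] [0.5586 0.0102 0.058 ]
round_block scene 0.54 [264.    231.424] [ 0.6277 -0.2378  0.016 ]
round_block top 0.71 [147.49
[... 387 characters left out ...]
e 0.91 [152.6016 320.6144] [0.6147 0.4528 0.    ]
bottle scene 0.33 [189.504  317.2864] [0.6976 0.2205 0.    ]
bottle top 0.78 [159.8976 113.1008] [0.6201 0.4461 0.    ]
{'time': 0.9, 'q': array([ 1.1675,  0.4261,  0.0739,  1.606 , -0.0341,  1.1108, -0.0671]), 'joint_vel': array([-0.0013,  0.0003,  0.0013, -0.0009,  0.0001, -0.0006,  0.    ]), 'joint_torque': array([  0.0015, -94.955 ,   3.7575, -46.389 ,   0.0191,   0.0025,
         0.    ]), 'position': array([ 0.1695, -0.6534,  0.2039]), 'tool_rot': array([-0.    ,  0.992 ,  0.1265,  0.    ]), 'force': array([-0.3229,  0.0703,  0.0774]), 'moment': array([ 0.0028,  0.0147, -0.0393]), 'grip_force': 0.0, 'gripper_width': 0.08529782639248719}
```

Run:
```python
import cv2,numpy as np
a=cv2.imread('pics/scene0.png')[130:310,170:370]; b=cv2.imread('pics/top0.png')[110:250,150:420]
cv2.imwrite('pics/a0.png',cv2.resize(a,(660,594),interpolation=cv2.INTER_CUBIC)); cv2.imwrite('pics/b0.png',cv2.resize(b,(797,413),interpolation=cv2.INTER_CUBIC))
```

```text
(no output)
```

View pics/a0.png

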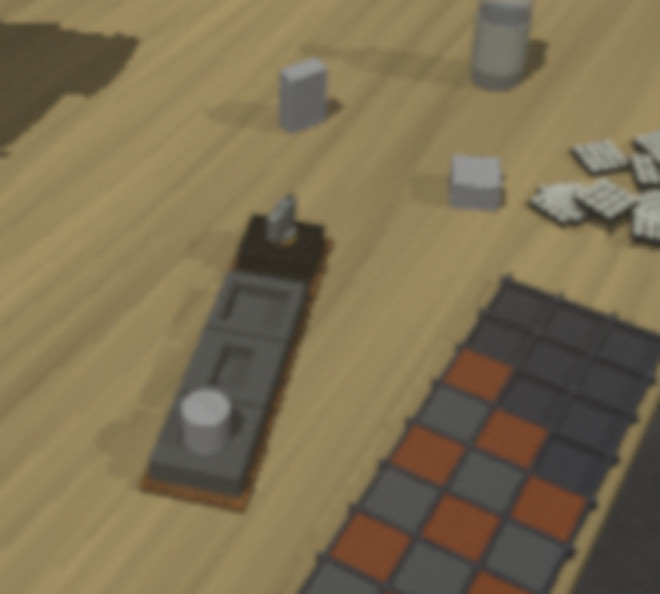

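View pics/b0.png

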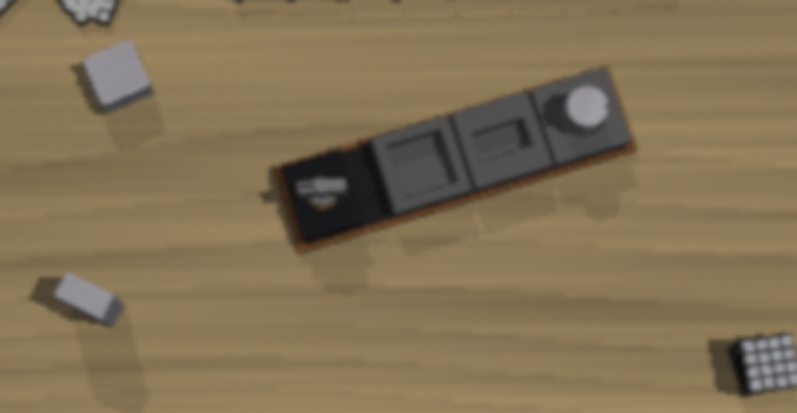

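The scene picture shows the caddy with its round block at the near end, then the oblong pocket (middle, crop 235,365) and the square pocket. The black housing with its wings is at crop (283,220), and the loose block stands at (302,95). In the top picture the wings lie nearly horizontal at crop (322,186), about 1.3 rad off seated, and the block is at (88,298). The next step is to fit the poses.

```bash
cat > fit.py <<'E'
from h import *
from scipy.optimize import minimize
def hullmask(p,pts,S=4):
    q=np.array([proj(p,x) for x in pts]); h=cv2.convexHull(((q+.5)*S*16).astype(np.int32))
    m=np.zeros((384*S,512*S),np.uint8); cv2.fillConvexPoly(m,h,1,shift=4)
    return cv2.resize(m.astype(np.float32),(512,384),interpolation=cv2.INTER_AREA)
def box(x,y,a,z0,sx=.026,sy=.05,h=.076):
    c,s=np.cos(a),np.sin(a)
    return [(x+c*i*sx/2-s*j*sy/2,y+s*i*sx/2+c*j*sy/2,z0+k*h) for i in(-1,1) for j in(-1,1) for k in(0,1)]
def fitbox(PM,x0,z0=0,fixz=True,**k):
    def f(v): return sum(np.abs(hullmask(p,box(v[0],v[1],v[2]*10,z0 if fixz else v[3],**k))-m).sum() for p,m in PM)
    best=None
    x0=list(x0);
    for a in ([0,.5,1,1.5,2,2.5] if x0[2] is None else [x0[2]]):
        v=np.array([x0[0],x0[1],a/10]+([] if fixz else [z0]))
        n=len(v); sim=np.vstack([v]+[v+np.eye(n)[i]*(.01 if i!=2 else .03) for i in range(n)])
        r=minimize(f,v,method='Nelder-Mead',options=dict(initial_simplex=sim,maxiter=200,xatol=1e-4,fatol=.05))
        if best is None or r.fun<best.fun: best=r
    v=best.x.copy(); v[2]*=10; return v,best.fun
def caddy_lines(x,y,a):
    # origin = oblong pocket centre (middle), axes caddy
    L=[]
    def rect(cy,sx,sy,z): 
        c=[(-sx/2,cy-sy/2),(sx/2,cy-sy/2),(sx/2,cy+sy/2),(-sx/2,cy+sy/2)]
        for i in range(4): L.append((c[i],c[(i+1)%4],z))
    for cy in(-.082,0,.082): rect(cy,.078,.078,.032)
    rect(0,.029,.053,.032)
    pts=[]
    for p,q,z in L:
        for t in np.linspace(0.05,.95,25): 
            u=p[0]+(q[0]-p[0])*t; w=p[1]+(q[1]-p[1])*t
            pts.append((x+np.cos(a)*u-np.sin(a)*w,y+np.sin(a)*u+np.cos(a)*w,z))
    return np.array(pts)
def gradimg(p):
    g=cv2.GaussianBlur(p['frame'].astype(np.float32),(0,0),.8)
    gx=cv2.Sobel(g,cv2.CV_32F,1,0);gy=cv2.Sobel(g,cv2.CV_32F,0,1)
    m=np.sqrt(gx**2+gy**2).max(2); return np.minimum(m,120)
def projv(p,X):
    E=np.array(p['extrinsics']); c=(np.array(X)-E[:3,3])@E[:3,:3]
    return np.c_[p['fx']*c[:,0]/c[:,2]+p['cx'],p['fy']*c[:,1]/c[:,2]+p['cy']]
def fitcaddy(Ps,v0):
    G=[(p,gradimg(p)) for p in Ps]
    def f(v):
        X=caddy_lines(v[0],v[1],v[2]*10); s=0
        for p,g in G:
            q=projv(p,X).astype(np.float32)-OFF; s-=cv2.remap(g,q[:,:1],q[:,1:],cv2.INTER_LINEAR).mean()
        return s
    best=None
    for dx in(-.008,0,.008):
        for dy in(-.012,-.004,.004,.012):
            for da in(-.05,0,.05):
                v=np.array([v0[0]+dx,v0[1]+dy,(v0[2]+da)/10])
                r=minimize(f,v,method='Nelder-Mead',options=dict(initial_simplex=np.vstack([v,v+[.004,0,0],v+[0,.004,0],v+[0,0,.004]]),maxiter=150))
                if best is None or r.fun<best.fun: best=r
    v=best.x.copy();v[2]*=10;return v,best.fun
OFF=0
E
python3 - <<'E'
from fit import *
import pickle
np.set_printoptions(precision=4,suppress=True)
P={n:ctrl.camera(n) for n in('scene','top')}
PM=[]
for n,p in P.items():
    r=ctrl.outline_of('block_center',p); print(n,[(round(o['confidence'],2),o['mask'].sum(),np.array(o['bbox'])*[512,384,512,384]) for o in r]); PM.append((p,r[0]['mask'].astype(np.float32)))
    r=ctrl.outline_of('screw_grip',p); print(n,[(round(o['confidence'],2),o['mask'].sum(),np.array(o['bbox'])*[512,384,512,384]) for o in r])
    for o in r[:1]:
        ys,xs=np.nonzero(o['mask']); print('bar',cv2.minAreaRect(np.c_[xs,ys].astype(np.float32)))
for k in (PM,PM[:1],PM[1:]): print('block',fitbox(k,(.46,.225,None)))
for k in (list(P.values()),[P['scene']],[P['top']]): print('caddy',fitcaddy(k,(.611,-.16,.3)))
pickle.dump(P,open('P.pkl','wb'))
E
```

```text
scene [(0.74, np.int64(277), array([254.1056, 147.8016,  15.8208,  23.1936])), (0.37, np.int64(517), array([110.2848, 255.2832,  29.3888,  26.9952]))]
scene [(0.33, np.int64(248), array([306.5856, 179.5968,  16.0768,  16.2048]))]
bar ((312.5, 185.0), (16.0, 15.0), 90.0)
top [(0.57, np.int64(238), array([169.3184, 205.5936,  24.576 ,  11.2896]))]
top [(0.45, np.int64(87), array([253.4912, 170.9184,  14.08  ,   7.7952])), (0.23, np.int64(341), array([179.5072, 123.3024,  23.5008,  23.3088])), (0.17, np.int64(791), array([302.1824, 141.696 ,  35.1232,  31.488 ]))]
bar ((258.5, 174.0), (8.0, 13.0), 90.0)
block (array([ 0.4563,  0.2347, -0.4741]), np.float64(80.0625))
block (array([ 0.4534,  0.2379, -0.3303]), np.float64(22.625))
block (array([0.4594, 0.2382, 2.6944]), np.float64(18.375))
caddy (array([ 0.6111, -0.1613,  0.2822]), np.float64(-141.34970092773438))
caddy (array([ 0.6087, -0.1609,  0.2842]), np.float64(-68.1612319946289))
caddy (array([ 0.6127, -0.1613,  0.2833]), np.float64(-80.38069915771484))
```

Caddy fit: oblong pocket at about (0.611, -0.161), yaw 0.283. Block at about (0.456, 0.238), yaw about -0.4. Starting to move, going around the base.

Emit:
play_rows --steps '[[[0,0,-8.75],[18.7,-11.7,0],1],[[0,0,-8.75],[18.7,-11.7,0],1],[[0,0,-8.75],[18.7,-11.7,0],1],[[0,0,-8.75],[18.7,-11.7,0],1],[[0,0,-8.75],[18.7,-11.7,0],1],[[0,0,-8.75],[18.7,-11.7,0],1],[[0,0,-8.75],[18.7,-11.7,0],1],[[0,0,-8.75],[18.7,-11.7,0],1]]'

```text
time: 1.87
position: [0.3996, -0.4097, 0.2042]
tool_rot: [0.0, 0.832, 0.555, 0.0]
force: [1.5, -0.5, 0.6]
gripper_width: 0.0857
grip_force: 0.0
```

```bash
cat >> h.py <<'E'
def go(x,y,z,yaw_y,verbose=True):
    """units from current pose to TCP (x,y,z), tool down, tool y axis at yaw_y deg"""
    s=ctrl.sense(); T=rot(s['tool_rot']); d=T.inv().apply(np.array([x,y,z])-s['position'])
    a=np.radians(yaw_y); yy=np.array([np.cos(a),np.sin(a),0]); zz=np.array([0,0,-1.]); xx=np.cross(yy,zz)
    W=R.from_matrix(np.c_[xx,yy,zz]); rv=(T.inv()*W).as_rotvec()
    y0=T.as_matrix()[:,1]
    print('t',round(s['time'],2),'pos',s['position'].round(4),'yaw',np.degrees(np.arctan2(y0[1],y0[0])).round(2),'F',np.round(s['force'],1),'M',np.round(s['moment'],2),'w',round(s['gripper_width'],4),'q',np.round(s['q'],2))
    print('turn',(np.degrees(rv)/6).round(3),'shift',(d/.025).round(3))
E
python3 -c "
from h import *
go(.60,-.1,.2,-23); go(.457,.238,.2,-23)"
```

```text
t 1.87 pos [ 0.3996 -0.4097  0.2042] yaw -22.52 F [ 1.5 -0.5  0.6] M [-0.07 -0.02 -0.01] w 0.0857 q [ 0.88  0.27 -0.23  1.83  0.07  1.05  0.23]
turn [0.005 0.003 0.08 ] shift [14.513  2.658  0.167]
t 1.87 pos [ 0.3996 -0.4097  0.2042] yaw -22.52 F [ 1.5 -0.5  0.6] M [-0.07 -0.02 -0.01] w 0.0857 q [ 0.88  0.27 -0.23  1.83  0.07  1.05  0.23]
turn [0.005 0.003 0.08 ] shift [24.811 -7.804  0.159]
```

Emit:
play_rows --steps '[[[0,0,0],[14.5,2.6,0],1],[[0,0,0],[14.5,2.6,0],1],[[0,0,0],[14.5,2.6,0],1],[[0,0,0],[14.5,2.6,0],1],[[0,0,0],[14.5,2.6,0],1],[[0,0,0],[14.5,2.6,0],1],[[0,0,0],[14.5,2.6,0],1],[[0,0,0],[14.5,2.6,0],1]]'

```text
time: 2.53
position: [0.5816, -0.1303, 0.2042]
tool_rot: [0.0, 0.834, 0.552, 0.0]
force: [0.7, -0.8, -0.2]
gripper_width: 0.0858
grip_force: 0.0
```

```bash
python3 -c "
from h import *
go(.457,.238,.16,-23)"
```

```text
t 2.53 pos [ 0.5816 -0.1303  0.2042] yaw -22.98 F [ 0.7 -0.8 -0.2] M [ 0.   -0.02 -0.01] w 0.0858 q [ 0.43  0.32 -0.39  1.77  0.14  1.08 -0.41]
turn [ 0.005 -0.     0.004] shift [ 11.619 -10.342   1.764]
```

Emit:
play_rows --steps '[[[0,0,0],[11.6,-10.3,0.5],1],[[0,0,0],[11.6,-10.3,0.5],1],[[0,0,0],[11.6,-10.3,0.5],1],[[0,0,0],[11.6,-10.3,0.5],1],[[0,0,0],[11.6,-10.3,0.5],1],[[0,0,0],[11.6,-10.3,0.5],1],[[0,0,0],[11.6,-10.3,0.5],1],[[0,0,0],[11.6,-10.3,0.5],1]]'

```text
time: 3.2
position: [0.4734, 0.1852, 0.1935]
tool_rot: [0.0, 0.834, 0.552, 0.0]
force: [1.2, 1.0, -0.9]
gripper_width: 0.0855
grip_force: 0.0
```

```bash
python3 -c "
from h import *
go(.457,.238,.16,-23)"
```

```text
t 3.2 pos [0.4734 0.1852 0.1935] yaw -22.99 F [ 1.2  1.  -0.9] M [ 0.06 -0.06  0.05] w 0.0855 q [ 0.02  0.21 -0.59  1.96  0.14  1.01 -1.03]
turn [ 0.008 -0.003  0.002] shift [ 1.689 -1.431  1.34 ]
```

Emit:
play_rows --steps '[[[0,0,0],[1.68,-1.43,1.3],1],[[0,0,0],[1.68,-1.43,1.3],1],[[0,0,0],[1.68,-1.43,1.3],1],[[0,0,0],[1.68,-1.43,2.8],1],[[0,0,0],[1.68,-1.43,4.3],1],[[0,0,0],[1.68,-1.43,5.6],1],[[0,0,0],[1.68,-1.43,6.2],1],[[0,0,0],[1.68,-1.43,6.2],1]]'

```text
time: 3.87
position: [0.4561, 0.2347, 0.0352]
tool_rot: [-0.0, 0.834, 0.552, -0.003]
force: [-0.9, -0.0, 0.8]
gripper_width: 0.0856
grip_force: 0.0
```

Emit:
play_rows --grip_force 60 --steps '[[[0,0,0],[0,0,0],0.5],[[0,0,0],[0,0,0],0.4],[[0,0,0],[0,0,0],0.3],[[0,0,0],[0,0,0],0.2],[[0,0,0],[0,0,0],0.1],[[0,0,0],[0,0,0],0],[[0,0,0],[0,0,0],0],[[0,0,0],[0,0,0],0]]'

```text
time: 4.53
position: [0.4585, 0.2365, 0.0395]
tool_rot: [0.0, 0.834, 0.552, 0.001]
force: [-2.6, -2.4, 14.2]
gripper_width: 0.0243
grip_force: 56.8
```

Run:
```python
from fit import *
go(.457,.238,.036,-23)
P=[ctrl.camera(n) for n in('scene','top')]
for p,n in zip(P,'st'): cv2.imwrite(f'pics/g_{n}.png',p['frame'][...,::-1])
a=cv2.resize(P[0]['frame'][120:200,210:310,::-1],(400,320));b=cv2.resize(P[1]['frame'][160:240,130:230,::-1],(400,320))
cv2.imwrite('pics/g.png',np.hstack([a,b]))
```

```text
t 4.53 pos [0.4585 0.2365 0.0395] yaw -22.98 F [-2.6 -2.4 14.2] M [-0.35  0.63 -0.14] w 0.0243 q [-0.15  0.44 -0.54  2.07  0.34  0.72 -1.31]
turn [ 0.014 -0.012  0.004] shift [ 0.03  -0.077  0.14 ]
```

View pics/g.png

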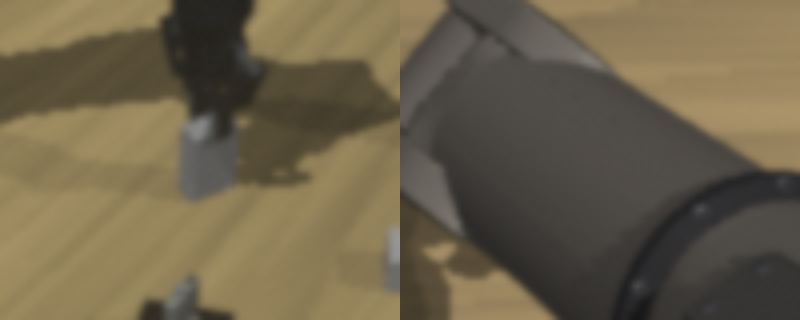

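Gripped: the scene half of the picture shows the block upright between the fingers (crop 208,160), and the top view is blocked by the arm. Lifting and carrying it to the pocket.

Emit:
play_rows --steps '[[[0,0,0],[0,0,-1.0],0],[[0,0,0],[0,0,-2.2],0],[[0,0,0],[0,0,-3.5],0],[[0,0,0],[0,0,-4.5],0],[[0,0,0],[0,0,-4.6],0]]'

```text
time: 5.05
position: [0.4596, 0.2374, 0.1579]
tool_rot: [0.001, 0.834, 0.552, 0.003]
force: [0.9, 0.1, -1.6]
gripper_width: 0.0239
grip_force: 59.6
```

```bash
python3 -c "
from h import *
go(.611,-.161,.15,16.2)"
```

```text
t 5.05 pos [0.4596 0.2374 0.1579] yaw -22.97 F [ 0.9  0.1 -1.6] M [ 0.03 -0.07  0.05] w 0.0239 q [-0.07  0.27 -0.62  1.98  0.2   0.94 -1.18]
turn [ 0.055 -0.027 -6.528] shift [-12.309  11.794   0.313]
```

Emit:
play_rows --steps '[[[0,0,-6.5],[-12.3,11.8,0.3],0],[[0,0,-6.5],[-12.3,11.8,0.3],0],[[0,0,-6.5],[-12.3,11.8,0.3],0],[[0,0,-6.5],[-12.3,11.8,0.3],0],[[0,0,-6.5],[-12.3,11.8,0.3],0],[[0,0,-6.5],[-12.3,11.8,0.3],0],[[0,0,-6.5],[-12.3,11.8,0.3],0],[[0,0,-6.5],[-12.3,11.8,0.3],0]]'

```text
time: 5.72
position: [0.5656, -0.0481, 0.1474]
tool_rot: [-0.0, 0.601, 0.8, -0.0]
force: [1.3, 1.1, -2.8]
gripper_width: 0.0246
grip_force: 59.6
```

```bash
python3 -c "
from h import *
go(.611,-.161,.10,16.2)"
```

```text
t 5.72 pos [ 0.5656 -0.0481  0.1474] yaw 16.18 F [ 1.3  1.1 -2.8] M [ 0.09 -0.07 -0.01] w 0.0246 q [ 0.45  0.37 -0.59  1.88  0.24  0.97  0.04]
turn [-0.004 -0.    -0.003] shift [-4.844  0.486  1.898]
```

Emit:
play_rows --steps '[[[0,0,0],[-4.84,0.48,0.5],0],[[0,0,0],[-4.84,0.48,1],0],[[0,0,0],[-4.84,0.48,1.6],0],[[0,0,0],[-4.84,0.48,1.9],0],[[0,0,0],[-4.84,0.48,1.9],0],[[0,0,0],[-4.84,0.48,1.9],0],[[0,0,0],[-4.84,0.48,1.9],0]]'

```text
time: 6.3
position: [0.6106, -0.1578, 0.1006]
tool_rot: [-0.0, 0.601, 0.799, 0.0]
force: [-0.1, 0.7, -2.7]
gripper_width: 0.0243
grip_force: 59.6
```

Run:
```python
from fit import *
import pickle
np.set_printoptions(precision=4,suppress=True)
go(.611,-.161,.10,16.2); s=ctrl.sense()
P=[ctrl.camera(n) for n in('scene','top')]; pickle.dump((P,s),open('P2.pkl','wb'))
out=[]
for p,z in zip(P,((180,290,190,310),(100,210,260,380))):
    r=ctrl.outline_of('block_center',p); print([(round(o['confidence'],2),o['mask'].sum(),np.array(o['bbox'])*[512,384,512,384]) for o in r])
    im=p['frame'][...,::-1].copy()
    S=6; r0,r1,c0,c1=z; b=cv2.resize(im[r0:r1,c0:c1],None,fx=S/1.8,fy=S/1.8,interpolation=cv2.INTER_CUBIC); k=S/1.8
    q=[proj(p,X) for X in box(s['position'][0],s['position'][1],np.radians(16.2),s['position'][2]-.0395)]
    q=[((u-c0+.5)*k,(v-r0+.5)*k) for u,v in q]
    for i in range(8):
        for j in range(i):
            if bin(i^j).count('1')==1: cv2.line(b,tuple(np.int32(q[i])),tuple(np.int32(q[j])),(0,0,255),1)
    out.append(b)
cv2.imwrite('pics/p2.png',np.hstack(out)); print(np.hstack(out).shape)
```

```text
t 6.3 pos [ 0.6106 -0.1578  0.1006] yaw 16.11 F [-0.1  0.7 -2.7] M [ 0.07 -0.06  0.04] w 0.0243 q [ 0.54  0.51 -0.52  1.77  0.3   0.94  0.18]
turn [ 0.002 -0.005 -0.015] shift [-0.129 -0.022  0.025]
[(0.58, np.int64(304), array([234.0864, 211.5072,  15.0016,  26.6112]))]
[(0.53, np.int64(166), array([310.3232, 145.6896,  13.9776,  13.5936]))]
(367, 800, 3)
```

View pics/p2.png

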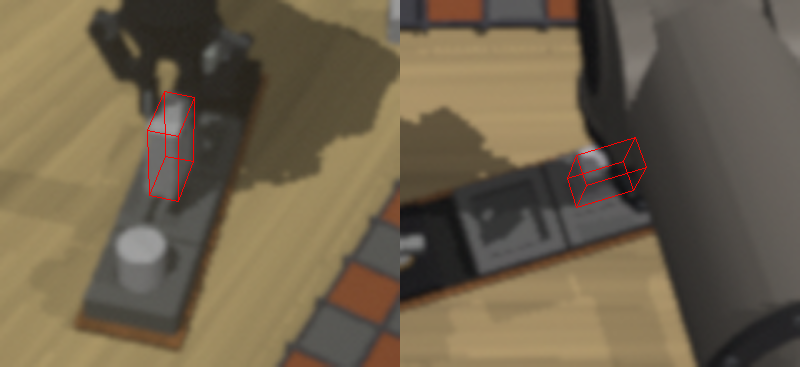

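The overlay of the block, drawn at the robot's own pose, agrees closely with the picture. The scene camera sees the block (crop 170,150) just above the pocket. I'll measure block against pocket in that one camera.

```bash
cat > rel.py <<'E'
from fit import *
def edges(V):
    L=[]
    for i in range(8):
        for j in range(i):
            if bin(i^j).count('1')==1: L.append((i,j))
    return L
def fitblock(p,s,yaw,bot,vis=None,verbose=True):
    g=gradimg(p); x0,y0,z0=s['position']
    cam=np.array(p['extrinsics'])[:3,3]
    def f(v,a):
        V=np.array(box(x0+v[0],y0+v[1],a,z0-bot)); c=V.mean(0)
        # visible faces -> silhouettes: use edges with at least one visible face, lower 45 mm only
        faces=[(0,1,2,3),(4,5,6,7),(0,1,4,5),(2,3,6,7),(0,2,4,6),(1,3,5,7)]
        E=set()
        for F in faces:
            n=V[list(F)].mean(0)-c
            if n@(cam-V[list(F)].mean(0))>0:
                for i,j in edges(V):
                    if i in F and j in F: E.add((i,j))
        X=np.vstack([V[i]+(V[j]-V[i])*np.linspace(.05,.95,20)[:,None] for i,j in E])
        X=X[X[:,2]<z0-bot+.036]
        q=projv(p,X).astype(np.float32); return -cv2.remap(g,q[:,:1],q[:,1:],cv2.INTER_LINEAR).mean()
    best=None
    for dx in np.arange(-.008,.0081,.001):
        for dy in np.arange(-.008,.0081,.001):
            for da in(-.04,-.02,0,.02,.04):
                w=f((dx,dy),yaw+da)
                if best is None or w<best[0]: best=(w,dx,dy,da)
    return best,f((0,0),yaw)
E
python3 - <<'E'
from rel import *
import pickle
P,s=pickle.load(open('P2.pkl','rb'))
for b in(.0375,.0395,.0415): print(b,fitblock(P[0],s,np.radians(16.15),b))
r=ctrl.outline_of('block_center',P[0]) if 0 else None
print('caddy scene now',fitcaddy(P[:1],(.611,-.161,.283)))
P0=pickle.load(open('P.pkl','rb'))
# half-plane offset of sampling
import fit
for n in('scene','top'):
    v0,f0=fitcaddy([P0[n]],(.611,-.161,.283)); print(n,v0,f0)
E
```

```text
0.0375 ((np.float32(-81.75858), np.float64(-0.002), np.float64(-0.002), -0.02), np.float32(-73.44664))
0.0395 ((np.float32(-81.91443), np.float64(-0.003), np.float64(0.0), -0.02), np.float32(-71.1946))
0.0415 ((np.float32(-81.758896), np.float64(-0.004), np.float64(0.002), -0.02), np.float32(-66.835205))
caddy scene now (array([ 0.61803526, -0.19206913,  0.29299715]), np.float64(-75.5048828125))
scene [ 0.60868921 -0.1609008   0.28404235] -68.15882110595703
top [ 0.61266638 -0.16139947  0.28338138] -80.37789916992188
```

```bash
python3 -c "
from h import *
go(.6117,-.161,.080,16.25)"
```

```text
t 6.5 pos [ 0.611  -0.1582  0.1013] yaw 16.11 F [-0.   0.6 -2.8] M [-0.03 -0.    0.03] w 0.0242 q [ 0.54  0.51 -0.52  1.77  0.3   0.94  0.18]
turn [ 0.01   0.006 -0.024] shift [-0.116 -0.006  0.851]
```

Emit:
play_rows --steps '[[[0,0,-0.02],[-0.11,0,0.4],0],[[0,0,-0.02],[-0.11,0,0.85],0],[[0,0,-0.02],[-0.11,0,0.85],0],[[0,0,-0.02],[-0.11,0,0.85],0],[[0,0,-0.02],[-0.11,0,0.85],0]]'

```text
time: 6.92
position: [0.6114, -0.1614, 0.0789]
tool_rot: [-0.0, 0.601, 0.8, 0.0]
force: [-1.0, -0.4, -3.2]
gripper_width: 0.0244
grip_force: 59.6
```

```bash
python3 -c "
from h import *
go(.6117,-.161,.0625,16.25)"
```

```text
t 6.92 pos [ 0.6114 -0.1614  0.0789] yaw 16.17 F [-1.  -0.4 -3.2] M [ 0.    0.   -0.01] w 0.0244 q [ 0.54  0.54 -0.51  1.78  0.32  0.9   0.17]
turn [-0.003 -0.004 -0.014] shift [0.012 0.018 0.654]
```

Emit:
play_rows --steps '[[[0,0,0],[0,0,0.15],0],[[0,0,0],[0,0,0.3],0],[[0,0,0],[0,0,0.4],0],[[0,0,0],[0,0,0.5],0],[[0,0,0],[0,0,0.5],0]]'

```text
time: 7.33
position: [0.6116, -0.1613, 0.0662]
tool_rot: [-0.0, 0.601, 0.8, 0.0]
force: [2.5, -0.3, -4.8]
gripper_width: 0.0242
grip_force: 58.9
```

```bash
python3 -c "
from h import *
go(.6117,-.161,.0555,16.25)"
```

```text
t 7.33 pos [ 0.6116 -0.1613  0.0662] yaw 16.18 F [ 2.5 -0.3 -4.8] M [ 0.22 -0.69  0.08] w 0.0242 q [ 0.53  0.55 -0.5   1.79  0.33  0.88  0.16]
turn [ 0.004 -0.003 -0.012] shift [0.01  0.006 0.429]
```

Emit:
play_rows --steps '[[[0,0,0],[0,0,0.15],0],[[0,0,0],[0,0,0.3],0],[[0,0,0],[0,0,0.4],0],[[0,0,0],[0,0,0.45],0],[[0,0,0],[0,0,0.45],0]]'

```text
time: 7.75
position: [0.612, -0.1617, 0.0561]
tool_rot: [0.001, 0.601, 0.799, 0.0]
force: [-0.9, 1.5, 9.6]
gripper_width: 0.0238
grip_force: 60.6
```

```bash
python3 -c "
from h import *
go(.6117,-.161,.0545,16.25)"
```

```text
t 7.75 pos [ 0.612  -0.1617  0.0561] yaw 16.16 F [-0.9  1.5  9.6] M [0.33 0.12 0.07] w 0.0238 q [ 0.53  0.56 -0.49  1.8   0.34  0.86  0.16]
turn [ 0.008  0.007 -0.016] shift [ 0.031 -0.003  0.066]
```

Emit:
play_rows --steps '[[[0,0,0],[0,0,0.1],0],[[0,0,0],[0,0,0.1],0],[[0,0,0],[0,0,0.0],0.5],[[0,0,0],[0,0,0],0.7],[[0,0,0],[0,0,0],0.8],[[0,0,0],[0,0,0],0.8]]'

```text
time: 8.25
position: [0.6111, -0.1619, 0.055]
tool_rot: [-0.0, 0.601, 0.799, -0.0]
force: [-0.4, -0.5, -0.6]
gripper_width: 0.068
grip_force: 0.0
```

Emit:
play_rows --steps '[[[0,0,0],[0,0,-1],0.8],[[0,0,0],[0,0,-2.5],0.8],[[0,0,0],[0,0,-4],0.8],[[0,0,0],[0,0,-5],0.8],[[0,0,0],[5,0,-5],0.8],[[0,0,0],[5,0,-5],0.8],[[0,0,0],[5,0,-5],0.8],[[0,0,0],[5,0,-5],0.8]]'

```text
time: 8.92
position: [0.5747, -0.0333, 0.1809]
tool_rot: [-0.001, 0.597, 0.802, 0.001]
force: [0.7, 1.5, 0.4]
gripper_width: 0.068
grip_force: 0.0
```

Run:
```python
from rel import *
import pickle
go(.56,.0155,.15,0); s=ctrl.sense()
P=[ctrl.camera(n) for n in('scene','top')]; pickle.dump((P,s),open('P3.pkl','wb'))
out=[]
for p,(r0,r1,c0,c1) in zip(P,((170,280,190,310),(100,210,240,360))):
    k=3.33; b=cv2.resize(p['frame'][r0:r1,c0:c1,::-1],None,fx=k,fy=k,interpolation=cv2.INTER_CUBIC)
    def dr(X,col):
        q=[((u-c0+.5)*k,(v-r0+.5)*k) for u,v in (proj(p,x) for x in X)]
        for i in range(8):
            for j in range(i):
                if bin(i^j).count('1')==1: cv2.line(b,tuple(np.int32(q[i])),tuple(np.int32(q[j])),col,1)
    dr(box(.6117,-.161,.283,.016),(0,0,255)); out.append(b)
cv2.imwrite('pics/p3.png',np.hstack(out))
```

```text
t 8.92 pos [ 0.5747 -0.0333  0.1809] yaw 16.62 F [0.7 1.5 0.4] M [ 0.09 -0.11  0.  ] w 0.068 q [ 0.44  0.35 -0.6   1.83  0.22  1.04  0.04]
turn [ 0.003 -0.02   2.771] shift [ 2.035 -0.005  1.238]
```

View pics/p3.png

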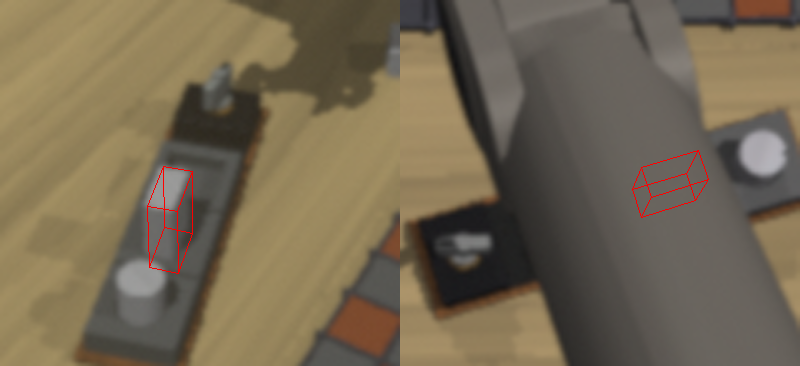

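The block stands upright in the middle pocket, at scene crop (165,210); the roughly 1 px overlay shift is the known camera bias. The wings are at top crop (465,242), nearly along world y. Next is the screw at about (0.560, 0.0156).

Run:
```python
from rel import *
import pickle
P,s=pickle.load(open('P3.pkl','rb'))
# block height/pose check in scene camera: expected offset as before (-.003,0)
s2=dict(s); 
for zb in(.012,.016,.020):
    s2['position']=np.array([.6111,-.1619,zb+.0395]); print(zb,fitblock(P[0],s2,.283,.0395))
# bar angle (top camera gradient)
g=gradimg(P[1]); best=[]
for a in np.radians(np.arange(60,121,2)):
  for dx in np.arange(-.006,.0061,.0015):
    for dy in np.arange(-.006,.0061,.0015):
      V=np.array(box(.5602+dx,.0156+dy,a,.042,sx=.046,sy=.012,h=.030))
      T=V[[1,3,7,5]]; X=np.vstack([T[i]+(T[(i+1)%4]-T[i])*np.linspace(0,1,20)[:,None] for i in range(4)])
      q=projv(P[1],X).astype(np.float32); best.append((cv2.remap(g,q[:,:1],q[:,1:],1).mean(),np.degrees(a).round(1),dx.round(4),dy.round(4)))
best.sort(reverse=True); print(*best[:6],sep='\n')
go(.5602,.0156,.10,0)
```

```text
0.012 ((np.float32(-68.894775), np.float64(-0.008), np.float64(0.005000000000000001), -0.04), np.float32(-48.398605))
0.016 ((np.float32(-70.908844), np.float64(-0.008), np.float64(0.002999999999999999), -0.04), np.float32(-52.71172))
0.02 ((np.float32(-70.90977), np.float64(-0.007), np.float64(0.0), -0.04), np.float32(-54.760616))
(np.float32(98.906784), np.float64(94.0), np.float64(-0.0), np.float64(-0.0))
(np.float32(98.78817), np.float64(96.0), np.float64(-0.0), np.float64(-0.0))
(np.float32(98.77205), np.float64(92.0), np.float64(-0.0), np.float64(-0.0))
(np.float32(98.654976), np.float64(98.0), np.float64(-0.0), np.float64(-0.0))
(np.float32(98.4435), np.float64(94.0), np.float64(0.0015), np.float64(-0.0))
(np.float32(98.38509), np.float64(92.0), np.float64(0.0015), np.float64(-0.0))
t 9.02 pos [ 0.5763 -0.0399  0.1805] yaw 16.33 F [ 0.7 -0.7  0.7] M [-0.06  0.04 -0.02] w 0.0685 q [ 0.44  0.35 -0.6   1.82  0.23  1.04  0.04]
turn [0.000e+00 2.000e-03 2.722e+00] shift [2.313 0.007 3.219]
```

Emit:
play_rows --steps '[[[0,0,2.05],[2.3,0,1],0.8],[[0,0,2.05],[2.3,0,2],0.8],[[0,0,2.05],[2.3,0,3.2],0.8],[[0,0,2.05],[2.3,0,3.2],0.8],[[0,0,2.05],[2.3,0,3.2],0.8],[[0,0,2.05],[2.3,0,3.2],0.8]]'

```text
time: 9.52
position: [0.5617, 0.0125, 0.1015]
tool_rot: [0.0, 0.683, 0.73, 0.0]
force: [-0.1, 0.3, 1.0]
gripper_width: 0.0685
grip_force: 0.0
```

Run:
```python
from rel import *
import pickle
go(.5602,.0156,.045,4)
P,s=pickle.load(open('P3.pkl','rb')); p=P[0]; g=gradimg(p)
# block: fit visible edges above mouth: two base-shift dof at z=.092 (top) and at z=.036 separately
def sc(dx,dy,da,zt,what):
    V=np.array(box(.6117+dx,-.161+dy,.283+da,zt-.076))
    cam=np.array(p['extrinsics'])[:3,3]; X=[]
    T=V[[1,3,7,5]]
    for i in range(4): X.append(T[i]+(T[(i+1)%4]-T[i])*np.linspace(.05,.95,20)[:,None])
    d=V[::2][np.argsort([np.linalg.norm(v-cam) for v in V[::2]])[:3]]
    for v in d: X.append(v+np.array([0,0,1.])*np.linspace(.02,.07,20)[:,None])
    q=projv(p,np.vstack(X)).astype(np.float32); return cv2.remap(g,q[:,:1],q[:,1:],1).mean()
r=sorted(((sc(dx,dy,da,zt,0),dx,dy,da,zt) for dx in np.arange(-.01,.0061,.001) for dy in np.arange(-.006,.0061,.001) for da in(-.04,0,.04) for zt in(.088,.090,.092,.094,.096,.1)),reverse=True)
for z in(.088,.090,.092,.094,.096,.1): print(np.round([q for q in r if q[4]==z][0],4))
b=cv2.resize(p['frame'][180:270,200:290,::-1],None,fx=6.6,fy=6.6,interpolation=cv2.INTER_CUBIC)
cv2.imwrite('pics/b3.png',b)
```

```text
t 9.52 pos [0.5617 0.0125 0.1015] yaw 3.81 F [-0.1  0.3  1. ] M [-0.01 -0.07  0.03] w 0.0685 q [ 0.31  0.41 -0.55  1.93  0.28  0.87 -0.32]
turn [ 0.007  0.001 -0.032] shift [ 0.129 -0.053  2.261]
[ 9.79611e+01 -6.00000e-03  2.00000e-03  4.00000e-02  8.80000e-02]
[ 9.78778e+01 -5.00000e-03  0.00000e+00  4.00000e-02  9.00000e-02]
[ 9.78786e+01 -4.00000e-03 -1.00000e-03  4.00000e-02  9.20000e-02]
[ 9.78675e+01 -3.00000e-03 -3.00000e-03  4.00000e-02  9.40000e-02]
[ 9.77074e+01 -2.00000e-03 -4.00000e-03  4.00000e-02  9.60000e-02]
[ 9.65971e+01 -1.00000e-03 -6.00000e-03  4.00000e-02  1.00000e-01]
```

View pics/b3.png

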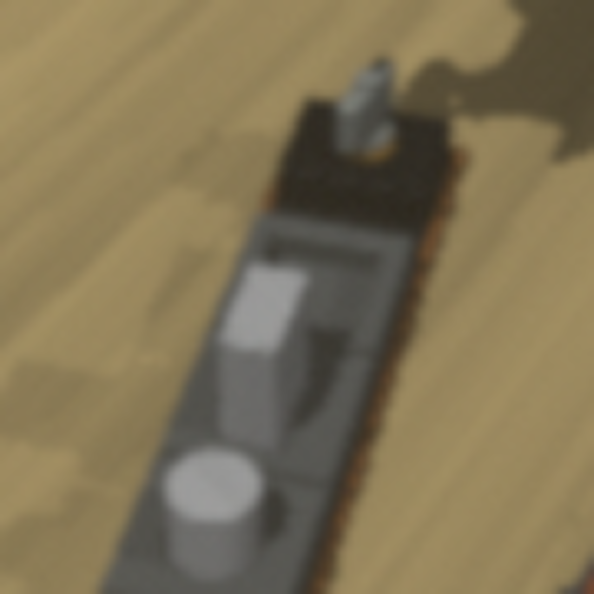

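The block stands upright in its pocket, with its top at crop (265,305), and the fit at home height agrees within the known bias. Lowering onto the wings.

Emit:
play_rows --steps '[[[0,0,0],[0.1,-0.05,0.6],0.8],[[0,0,0],[0.1,-0.05,1.2],0.8],[[0,0,0],[0.1,-0.05,1.8],0.8],[[0,0,0],[0.1,-0.05,2.2],0.8],[[0,0,0],[0.1,-0.05,2.2],0.8],[[0,0,0],[0.1,-0.05,2.2],0.8]]'

```text
time: 10.02
position: [0.5599, 0.0156, 0.0462]
tool_rot: [0.0, 0.683, 0.73, 0.0]
force: [0.9, -0.4, 0.2]
gripper_width: 0.0687
grip_force: 0.0
```

Emit:
play_rows --grip_force 50 --steps '[[[0,0,0],[0,0,0],0.4],[[0,0,0],[0,0,0],0.3],[[0,0,0],[0,0,0],0.2],[[0,0,0],[0,0,0],0.15],[[0,0,0],[0,0,0],0.1],[[0,0,0],[0,0,0],0],[[0,0,0],[0,0,0],0],[[0,0,0],[0,0,0],0]]'

```text
time: 10.68
position: [0.5593, 0.0161, 0.0454]
tool_rot: [0.0, 0.683, 0.731, 0.0]
force: [-0.6, -0.3, -0.8]
gripper_width: 0.0
grip_force: 0.0
```

```bash
python3 -c "
from h import *
go(.5602,.0156,.045,4)"
```

```text
t 10.68 pos [0.5593 0.0161 0.0454] yaw 3.86 F [-0.6 -0.3 -0.8] M [ 0.01 -0.01 -0.02] w 0.0 q [ 0.27  0.49 -0.52  1.97  0.34  0.77 -0.38]
turn [ 0.001 -0.001 -0.023] shift [-0.024  0.036  0.017]
```

The fingers shut on nothing, so I'll look from close by.

Run:
```python
from rel import *
import pickle
P=[ctrl.camera(n) for n in('scene','top')]; s=ctrl.sense(); pickle.dump((P,s),open('P4.pkl','wb'))
out=[]
for p,(r0,r1,c0,c1) in zip(P,((150,230,205,305),(130,210,210,310))):
    k=4; b=cv2.resize(p['frame'][r0:r1,c0:c1,::-1],None,fx=k,fy=k,interpolation=cv2.INTER_CUBIC)
    for a,col in((np.radians(94),(0,0,255)),):
        q=[((u-c0+.5)*k,(v-r0+.5)*k) for u,v in (proj(p,x) for x in box(.5602,.0156,a,.042,sx=.046,sy=.012,h=.03))]
        for i in range(8):
            for j in range(i):
                if bin(i^j).count('1')==1: cv2.line(b,tuple(np.int32(q[i])),tuple(np.int32(q[j])),col,1)
    out.append(b)
cv2.imwrite('pics/p4.png',np.hstack(out))
```

View pics/p4.png

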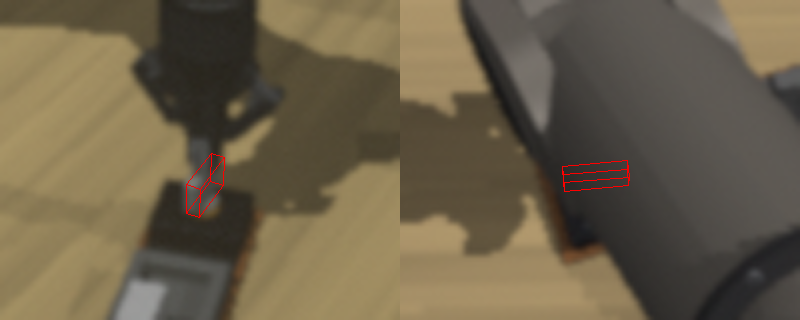

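Run:
```python
from rel import *
import pickle
P,s=pickle.load(open('P4.pkl','rb'));P3,_=pickle.load(open('P3.pkl','rb'))
print(ctrl.sense()['gripper_width'],proj(P[0],s['position']),proj(P[0],s['position']+[0,0,.03]))
f=lambda p:cv2.resize(p['frame'][165:215,230:280,::-1],None,fx=8,fy=8,interpolation=cv2.INTER_CUBIC)
cv2.imwrite('pics/z4.png',np.hstack([f(P[0]),f(P3[0])]))
```

```text
-7.977129002924641e-05 (np.float64(255.65348891985954), np.float64(198.30702468152828)) (np.float64(255.81135246318624), np.float64(191.21637452107586))
```

View pics/z4.png

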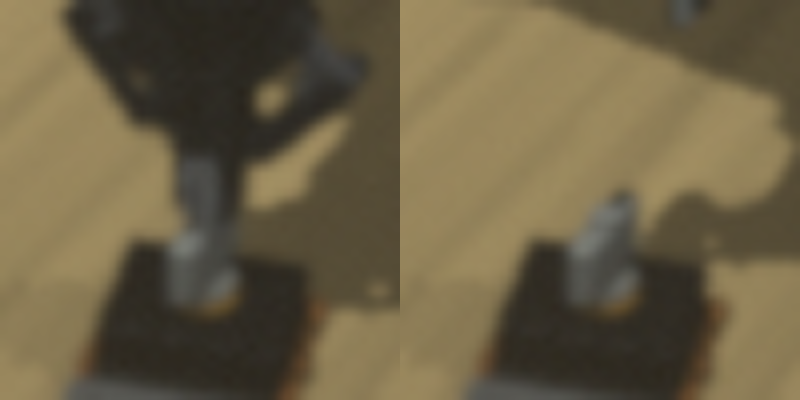

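Run:
```python
from rel import *
import pickle
out=[]
for fn,(r0,c0),hw in(('P2.pkl',(180,215),.016),('P4.pkl',(160,230),.003)):
    P,s=pickle.load(open(fn,'rb')); p=P[0]; k=8
    b=cv2.resize(p['frame'][r0:r0+50,c0:c0+50,::-1],None,fx=k,fy=k,interpolation=cv2.INTER_CUBIC)
    T=rot(s['tool_rot']).as_matrix(); X0=s['position']
    for sg,col in((1,(0,0,255)),(-1,(0,255,0))):
        for back in(0,.019,.04):
            pts=[X0+T[:,1]*sg*hw+T[:,0]*w-T[:,2]*back for w in(-.011,.011)]
            q=[(np.array(proj(p,x))-[c0,r0]+.5)*k for x in pts]; cv2.line(b,tuple(np.int32(q[0])),tuple(np.int32(q[1])),col,1)
    out.append(b)
cv2.imwrite('pics/z5.png',np.hstack(out))
```

```text
(no output)
```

View pics/z5.png

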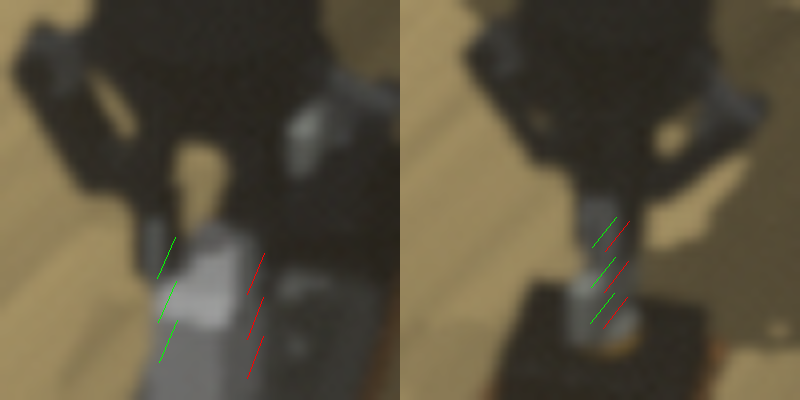

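The drawn fingertip lines (reported TCP) sit about 6–7 px below the visible finger ends in both views. The real tips therefore seem about 25 mm higher than reported, just above the wings. I'll check with a gentle downward touch.

Emit:
play_rows --steps '[[[0,0,0],[0,0,0.1],0],[[0,0,0],[0,0,0.2],0],[[0,0,0],[0,0,0.2],0]]'

```text
time: 11.03
position: [0.5604, 0.0162, 0.0439]
tool_rot: [0.001, 0.683, 0.73, 0.0]
force: [-23.0, -2.9, 71.1]
gripper_width: -0.0001
grip_force: 35.2
```

The touch confirms it: the tips meet the wings' top (0.072) at a reported 0.0445, so they sit about 27 mm higher than reported. Backing up, opening, and going 27 mm deeper.

Emit:
play_rows --steps '[[[0,0,0],[0,0,-0.6],0],[[0,0,0],[0,0,-1.0],0.5],[[0,0,0],[0,0,-1.0],0.8],[[0,0,0],[0,0,-1.0],0.8],[[0,0,0],[0,0,-1.0],0.8],[[0,0,0],[0,0,-1.0],0.8]]'

```text
time: 11.53
position: [0.5588, 0.016, 0.0646]
tool_rot: [-0.0, 0.683, 0.73, -0.0]
force: [-0.3, 1.0, 0.6]
gripper_width: 0.0606
grip_force: 0.0
```

```bash
python3 -c "
from h import *
go(.5602,.0156,.045,4);go(.5602,.0156,.02,4)"
```

```text
t 11.53 pos [0.5588 0.016  0.0646] yaw 3.85 F [-0.3  1.   0.6] M [-0.03  0.02  0.  ] w 0.0606 q [ 0.29  0.46 -0.53  1.96  0.32  0.81 -0.36]
turn [-0.01  -0.002 -0.025] shift [-0.021  0.056  0.785]
t 11.53 pos [0.5588 0.016  0.0646] yaw 3.85 F [-0.3  1.   0.6] M [-0.03  0.02  0.  ] w 0.0606 q [ 0.29  0.46 -0.53  1.96  0.32  0.81 -0.36]
turn [-0.01  -0.002 -0.025] shift [-0.021  0.057  1.785]
```

Emit:
play_rows --steps '[[[0,0,0],[0,0.05,0.4],0.8],[[0,0,0],[0,0.05,0.8],0.8],[[0,0,0],[0,0.05,1.1],0.8],[[0,0,0],[0,0.05,1.3],0.8],[[0,0,0],[0,0.05,1.3],0.8]]'

```text
time: 11.95
position: [0.5594, 0.0163, 0.0311]
tool_rot: [-0.001, 0.683, 0.731, -0.001]
force: [0.1, -0.2, 0.2]
gripper_width: 0.0685
grip_force: 0.0
```

Emit:
play_rows --steps '[[[0,0,0],[0,0,0.2],0.8],[[0,0,0],[0,0,0.4],0.7],[[0,0,0],[0,0,0.45],0.6],[[0,0,0],[0,0,0.45],0.5]]'

```text
time: 12.28
position: [0.5603, 0.0162, 0.0213]
tool_rot: [-0.0, 0.683, 0.731, -0.0]
force: [-0.1, 0.2, 0.6]
gripper_width: 0.0429
grip_force: 0.0
```

Emit:
play_rows --grip_force 50 --steps '[[[0,0,0],[0,0,0],0.4],[[0,0,0],[0,0,0],0.3],[[0,0,0],[0,0,0],0.2],[[0,0,0],[0,0,0],0.15],[[0,0,0],[0,0,0],0.1],[[0,0,0],[0,0,0],0],[[0,0,0],[0,0,0],0],[[0,0,0],[0,0,0],0]]'

```text
time: 12.95
position: [0.5574, 0.0157, 0.0215]
tool_rot: [-0.001, 0.683, 0.73, -0.002]
force: [-19.5, -1.1, 17.4]
gripper_width: 0.0113
grip_force: 48.8
```

```bash
python3 -c "
from h import *
go(.5602,.0156,.02,4)"
```

```text
t 12.95 pos [0.5574 0.0157 0.0215] yaw 3.86 F [-19.5  -1.1  17.4] M [-0.2   4.21 -0.05] w 0.0113 q [ 0.26  0.52 -0.5   1.98  0.37  0.73 -0.4 ]
turn [-0.05   0.011 -0.024] shift [-0.013  0.11   0.06 ]
```

Gripped at width 0.0113. I'll relieve the side load (the screw sits about 3 mm toward -x) before turning.

Emit:
play_rows --steps '[[[0,0,0],[0,-0.06,-0.05],0],[[0,0,0],[0,-0.12,-0.08],0],[[0,0,0],[0,-0.12,-0.08],0]]'

```text
time: 13.2
position: [0.5569, 0.0158, 0.0221]
tool_rot: [-0.001, 0.683, 0.73, -0.0]
force: [10.4, 1.3, -34.7]
gripper_width: 0.0108
grip_force: 51.2
```

```bash
python3 -c "
from h import *
go(.5602,.0156,.02,4)"
```

```text
t 13.2 pos [0.5569 0.0158 0.0221] yaw 3.85 F [ 10.4   1.3 -34.7] M [ 0.3  -2.11 -0.02] w 0.0108 q [ 0.26  0.52 -0.5   1.99  0.37  0.73 -0.4 ]
turn [-0.008 -0.008 -0.025] shift [-0.016  0.132  0.082]
```

Emit:
play_rows --steps '[[[0,0,0],[0,0.04,0.05],0],[[0,0,0],[0,0.04,0.05],0]]'

```text
time: 13.37
position: [0.5571, 0.0158, 0.0219]
tool_rot: [-0.001, 0.683, 0.73, -0.001]
force: [-4.0, -1.0, -7.1]
gripper_width: 0.0108
grip_force: 55.1
```

Emit:
play_rows --steps '[[[0,0,0.8],[0,0,0],0],[[0,0,1.6],[0,0,0],0],[[0,0,2.4],[0,0,0],0],[[0,0,3.2],[0,0,0],0],[[0,0,4],[0,0,0],0],[[0,0,4],[0,0,0],0]]'

```text
time: 13.87
position: [0.5569, 0.0159, 0.0219]
tool_rot: [-0.001, 0.821, 0.57, -0.001]
force: [-6.2, -0.3, -6.9]
gripper_width: 0.0104
grip_force: 55.2
```

```bash
python3 -c "
from h import *
go(.557,.0156,.02,-73.8)"
```

```text
t 13.87 pos [0.5569 0.0159 0.0219] yaw -20.45 F [-6.2 -0.3 -6.9] M [-0.07  1.39 -0.07] w 0.0104 q [ 0.18  0.5  -0.4   1.99  0.29  0.71 -0.76]
turn [-0.014  0.024  8.892] shift [-0.01   0.008  0.075]
```

Emit:
play_rows --steps '[[[0,0,1],[0,0,0],0],[[0,0,2],[0,0,0],0],[[0,0,3],[0,0,0],0],[[0,0,4],[0,0,0],0],[[0,0,5],[0,0,0],0],[[0,0,6],[0,0,0],0],[[0,0,6.8],[0,0,0],0],[[0,0,6.8],[0,0,0],0]]'

```text
time: 14.53
position: [0.5567, 0.0161, 0.0218]
tool_rot: [-0.0, 0.969, 0.249, -0.002]
force: [-6.5, 0.3, -4.7]
gripper_width: 0.0107
grip_force: 55.4
```

```bash
python3 -c "
from h import *
go(.557,.0156,.02,-73.8)"
```

```text
t 14.53 pos [0.5567 0.0161 0.0218] yaw -61.18 F [-6.5  0.3 -4.7] M [ 0.2   1.53 -0.06] w 0.0107 q [ 0.04  0.48 -0.23  2.    0.17  0.68 -1.36]
turn [-0.008  0.029  2.103] shift [-0.001  0.024  0.073]
```

Now small steps of 2–3° to find the stop.

Emit:
play_rows --steps '[[[0,0,0.5],[0,0,0],0],[[0,0,1.0],[0,0,0],0],[[0,0,1.5],[0,0,0],0],[[0,0,1.5],[0,0,0],0]]'

```text
time: 14.87
position: [0.5568, 0.0162, 0.0219]
tool_rot: [-0.0, 0.985, 0.173, -0.002]
force: [-8.2, 0.5, -4.3]
gripper_width: 0.0107
grip_force: 55.5
```

```bash
python3 -c "
from h import *
go(.557,.0156,.02,-73.8)"
```

```text
t 14.87 pos [0.5568 0.0162 0.0219] yaw -70.06 F [-8.2  0.5 -4.3] M [ 0.25  1.61 -0.09] w 0.0107 q [ 0.01  0.48 -0.19  2.    0.14  0.68 -1.49]
turn [-0.007  0.028  0.624] shift [0.    0.024 0.075]
```

Emit:
play_rows --steps '[[[0,0,0.25],[0,0,0],0],[[0,0,0.5],[0,0,0],0],[[0,0,0.5],[0,0,0],0]]'

```text
time: 15.12
position: [0.5567, 0.0162, 0.0218]
tool_rot: [-0.0, 0.989, 0.148, -0.002]
force: [-6.5, 0.6, -4.1]
gripper_width: 0.0109
grip_force: 55.5
```

```bash
python3 -c "
from h import *
go(.557,.0156,.02,-73.8)"
```

```text
t 15.12 pos [0.5567 0.0162 0.0218] yaw -72.95 F [-6.5  0.6 -4.1] M [ 0.38  1.5  -0.05] w 0.0109 q [-0.    0.48 -0.18  2.    0.13  0.68 -1.53]
turn [-0.008  0.029  0.142] shift [0.003 0.027 0.073]
```

Emit:
play_rows --steps '[[[0,0,0.25],[0,0,0],0],[[0,0,0.25],[0,0,0],0]]'

```text
time: 15.28
position: [0.5568, 0.0163, 0.0219]
tool_rot: [-0.0, 0.991, 0.136, -0.002]
force: [-6.9, -0.1, -4.6]
gripper_width: 0.0113
grip_force: 55.8
```

```bash
python3 -c "
from h import *
go(.557,.0156,.02,-73.8)"
```

```text
t 15.28 pos [0.5568 0.0163 0.0219] yaw -74.4 F [-6.9 -0.1 -4.6] M [0.36 1.51 0.55] w 0.0113 q [-0.01  0.48 -0.17  2.    0.13  0.68 -1.56]
turn [-0.006  0.028 -0.1  ] shift [0.002 0.028 0.074]
```

Emit:
play_rows --steps '[[[0,0,0.25],[0,0,0],0],[[0,0,0.25],[0,0,0],0]]'

```text
time: 15.45
position: [0.5568, 0.0162, 0.0219]
tool_rot: [0.0, 0.992, 0.123, -0.001]
force: [-7.1, 0.2, -4.1]
gripper_width: 0.011
grip_force: 62.0
```

```bash
python3 -c "
from h import *
go(.557,.0156,.02,-73.8)"
```

```text
t 15.45 pos [0.5568 0.0162 0.0219] yaw -75.85 F [-7.1  0.2 -4.1] M [0.18 1.48 1.18] w 0.011 q [-0.01  0.48 -0.17  2.    0.12  0.68 -1.58]
turn [-0.003  0.028 -0.342] shift [0.002 0.025 0.075]
```

The stop is felt clearly: the moment rises from -73.1° yaw to 1.2 N m. The screw is seated, so I back off 90° to a yaw of about +17°.

Emit:
play_rows --steps '[[[0,0,-1],[0,0,0],0],[[0,0,-2],[0,0,0],0],[[0,0,-3],[0,0,0],0],[[0,0,-4],[0,0,0],0],[[0,0,-5],[0,0,0],0],[[0,0,-6],[0,0,0],0],[[0,0,-7],[0,0,0],0],[[0,0,-8],[0,0,0],0]]'

```text
time: 16.12
position: [0.5569, 0.0159, 0.0219]
tool_rot: [-0.001, 0.855, 0.518, -0.001]
force: [-6.2, -0.4, -5.1]
gripper_width: 0.0107
grip_force: 55.3
```

Emit:
play_rows --steps '[[[0,0,-1],[0,0,0],0],[[0,0,-2],[0,0,0],0],[[0,0,-3],[0,0,0],0],[[0,0,-4],[0,0,0],0],[[0,0,-5],[0,0,0],0],[[0,0,-6],[0,0,0],0],[[0,0,-6.5],[0,0,0],0],[[0,0,-6.5],[0,0,0],0]]'

```text
time: 16.78
position: [0.5572, 0.0158, 0.0219]
tool_rot: [-0.001, 0.634, 0.773, -0.001]
force: [-5.1, 0.8, -5.4]
gripper_width: 0.0105
grip_force: 55.4
```

```bash
python3 -c "
from h import *
go(.557,.0156,.02,17.05)"
```

```text
t 16.78 pos [0.5572 0.0158 0.0219] yaw 11.32 F [-5.1  0.8 -5.4] M [0.   1.28 0.02] w 0.0105 q [ 0.28  0.52 -0.54  1.98  0.39  0.74 -0.29]
turn [-0.023 -0.005 -0.956] shift [-0.006 -0.007  0.075]
```

Emit:
play_rows --steps '[[[0,0,-0.5],[0,0,0],0],[[0,0,-0.95],[0,0,0],0],[[0,0,-0.95],[0,0,0],0],[[0,0,-0.95],[0,0,0],0]]'

```text
time: 17.12
position: [0.5572, 0.0158, 0.0219]
tool_rot: [-0.001, 0.596, 0.803, -0.001]
force: [-5.4, 0.0, -6.1]
gripper_width: 0.0105
grip_force: 55.2
```

Run:
```python
from rel import *
go(.557,.0156,.02,17.05)
p=ctrl.camera('scene');q=ctrl.camera('top'); f=lambda p,r,c:cv2.resize(p['frame'][r:r+100,c:c+100,::-1],None,fx=4,fy=4,interpolation=cv2.INTER_CUBIC)
cv2.imwrite('pics/end.png',np.hstack([f(p,170,195),f(q,110,240)]))
```

```text
t 17.12 pos [0.5572 0.0158 0.0219] yaw 16.76 F [-5.4  0.  -6.1] M [-0.14  1.29  0.05] w 0.0105 q [ 0.3   0.53 -0.56  1.98  0.41  0.74 -0.21]
turn [-0.022 -0.003 -0.048] shift [-0.004 -0.009  0.075]
```

View pics/end.png

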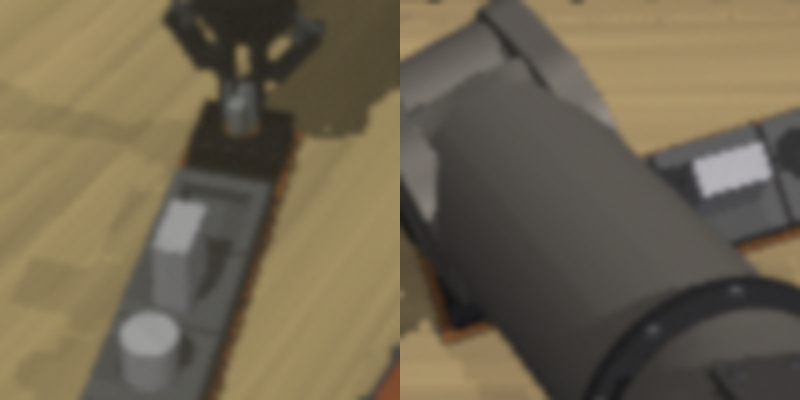

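The block stands home in the middle pocket (scene crop 175,255). The fingers hold the wings (crop 240,110), now along the caddy. Handing in.

```bash
python3 -c "
from h import *
print(ctrl.sign_off())"
```

```text
the job is handed in; nothing more can be done
None
```

The oblong block is upright and home in its pocket and released; the thumbscrew was turned to its stop, backed off a quarter turn and is still gripped, and the job is handed in (the sign-off gave no verdict; my first try at the screw closed on nothing, and a downward touch then pressed the fingertips on the wings with about 71 N).

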